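# Empty the pack sealer's catch tray into the tote

### The job

The pack sealer has dropped four small sealed boxes of cover slips into its raised catch tray. Slide the empty blue tote straight in between the two dropper bottles until it is home under the tray's open lip, square and centred on it, and then sweep all four boxes across the tray and over the lip into the tote, without ever picking a box up. Leave the glass vial standing where it is in the tray, leave the two dropper bottles where they are, and leave the tote in place under the lip.

Things in the scene. Friction and masses are not known exactly. Their poses are not given: they have to be found in the camera images.
- sealer: fixed white bench machine with a raised aluminium catch tray; origin on the table under the tray's middle, z up. Dark grey tray floor 50 mm above the table, inside x -105 to +105, y -100 to +100 mm; side walls 3 mm thick, tops 77 mm above the table; white housing behind y -100, 116 mm high; a grey foot carries the tray, its front face at y +49, with free space 46 mm high before it under the lip
- lip (a point): middle of the tray's open edge (the lip), on top of the 4 mm thick tray floor, 50 mm above the table; axes as the sealer's: y points out over the lip, x along it
- tote: loose shallow blue open tote, 258 (x) x 158 (y) x 40 (z) mm over its rim, 0.3 kg. Origin: centre of its underside, z up. Walls and floor 4 mm; rim 8 mm wide and 7 mm high, its centre lines at x +-125 and y +-75 mm. Home, it has a long side under the lip with the rim touching the foot: origin at x 0, y +129 mm in the sealer's frame, x axes parallel
- pack1: sealed flat box of cover slips, whitish, 30 x 30 x 10 mm, 30 g; one of four alike, lying in the tray. Origin: centre of its underside, z up
- pack2: sealed flat box of cover slips, whitish, 30 x 30 x 10 mm, 30 g; one of four alike, lying in the tray. Origin: centre of its underside, z up
- pack3: sealed flat box of cover slips, whitish, 30 x 30 x 10 mm, 30 g; one of four alike, lying in the tray. Origin: centre of its underside, z up
- pack4: sealed flat box of cover slips, whitish, 30 x 30 x 10 mm, 30 g; one of four alike, lying in the tray. Origin: centre of its underside, z up
- vial: small glass vial with a red cap standing in the tray among the boxes, 23 mm diameter, 49 mm high; it stays standing there. Origin: centre of its underside, z up
- red_bottle: loose white dropper bottle with a red pointed cap standing on the table beside the tote's berth, 37 mm diameter, 98 mm high. Origin: centre of its underside
- blue_bottle: loose white dropper bottle with a blue pointed cap standing on the table at the other side of the berth, 37 mm diameter, 98 mm high. Origin: centre of its underside
Not all that is in view belongs to the job. Leave any red or turquoise look-alike of the pack2 alone.

How it is judged:
On the way:
1. the tote stands home under the lip, square and centred, while all four boxes are still in the tray (x of tote in the frame of sealer between -0.025 and 0.025 m and y of tote in the frame of sealer between 0.1 and 0.155 m and angle between the y axis of tote and the y axis of sealer, either way round below 0.15 rad and height (world z) of tote below 0.008 m and angle between tote's own z axis and vertical below 0.06 rad and height (world z) of each of pack1, pack2, pack3, pack4 above 0.04 m), for 0.2 s.
At the end, for the whole second after the job is handed in: all four boxes rest in the tote; the tote stands flat on the table under the lip (origin within 30 mm of the tray's middle line, at y under 160 mm in the sealer's frame, square within 0.18 rad); the vial stands upright in the tray within 20 mm of where it was (x of tote in the frame of sealer between -0.03 and 0.03 m and y of tote in the frame of sealer between 0.1 and 0.16 m and angle between the y axis of tote and the y axis of sealer, either way round below 0.18 rad and height (world z) of tote below 0.008 m and angle between tote's own z axis and vertical below 0.06 rad and x of pack1 in the frame of tote between -0.121 and 0.121 m and y of pack1 in the frame of tote between -0.071 and 0.071 m and z of each of pack1, pack2, pack3, pack4 in the frame of tote below 0.038 m and linear speed of each of pack1, pack2, pack3, pack4, tote below 0.02 m/s and x of pack2 in the frame of tote between -0.121 and 0.121 m and y of pack2 in the frame of tote between -0.071 and 0.071 m and x of pack3 in the frame of tote between -0.121 and 0.121 m and y of pack3 in the frame of tote between -0.071 and 0.071 m and x of pack4 in the frame of tote between -0.121 and 0.121 m and y of pack4 in the frame of tote between -0.071 and 0.071 m and angle between vial's own z axis and vertical below 0.15 rad and distance of vial from where it was at the start of the episode below 0.02 m); the robot touches nothing.
It fails at once if a box is picked up clear of the tray's walls (more than 35 mm above the tray floor) (height (world z) of any of pack1, pack2, pack3, pack4 above 0.085 m).
It fails at once if the vial is knocked over or shoved 20 mm or more (angle between vial's own z axis and vertical above 0.4 rad or distance of vial from where it was at the start of the episode above 0.02 m).
It fails at once if a dropper bottle is knocked over or shoved 20 mm or more (angle between any of red_bottle, blue_bottle's own z axis and vertical above 0.4 rad or distance of any of red_bottle, blue_bottle from where it was at the start of the episode above 0.02 m).
It also fails if it takes over 72 s, if anything falls off the work surface, if the arm or the gripper's body presses on something with over 40 N, if the wrist force passes 120 N, or if a joint passes its speed limit or range.

### The arm

A 7-joint arm with a two-finger parallel gripper is mounted at the origin on a cart in front of the work surface, level with it; the furniture and walls round the work are solid. World frame = base frame: x ahead of the robot, y to its left, z up, the work surface at z = 0. Lengths are in m, angles in rad, forces in N, time in s.
With the tool pointing down it reaches from about 0.425 to 0.925 m from the base axis. Payload 6.8 kg.
Tool frame: the origin (TCP) lies on the centre line of the jaws, within the pads' length; the fingertips stand 14 mm ahead of it and the grasp point (between the pads) lies 5 mm behind it (r.nose_length is the distance from the TCP to the fingertips, in m); z points along the fingers, y is the direction in which the jaws open and shut (so a half turn about z gives the same grasp; the last joint's range is limited). The gripper opens to 85 mm and grips with 20 to 120 N. Pads are 22 mm wide; open, the fingers measure 114 mm over their backs; the gripper's body (76 mm by 85 mm) begins 54 mm behind the grasp point. The pads swing forward as they close: fully open they stand 13 mm farther back than shut.
Start: joints at [-1.344, 0.477, 0.022, 1.555, -0.011, 1.109, -0.083], TCP at [0.222, 0.638, 0.245] pointing down, gripper open.
Joint ranges: [-2.96, 2.96], [-0.34, 2.1], [-1.41, 1.46], [0.24, 2.44], [-1.37, 4.51], [0.17, 1.92], [-2.96, 2.96]. Speed limits (rad/s): [2.39, 2.39, 3.14, 3.14, 3.14, 3.14, 3.14].

### API

Orientations are given as a rotation vector (axis times angle).
In Python, from bench import r, imaging, look_for, outline_of gives the robot as it stands. The module is installed in compiled form; this text tells all that it offers.
- The arm moves only by the tool carry_out, never from a script. Its arguments are lists of equal length, an entry for each row: "offset": the shift along the tool's x, y, z as a fraction of full scale, a list of three; "turn": the turn, a rotation vector about the tool's x, y, z as a fraction of full scale, a list of three. A call has 1 to 8 rows; each row is the pose to reach, as a shift and turn from the pose commanded when the call began, along the tool's axes at that moment; what a row does not reach only later rows make up. Full scale, the value 1, is 0.5 m for a shift and 1.5 rad for a turn. A row lasts 1/10 s, in which the tool goes at most 50 mm and 8.59 degrees, less where a joint would pass 70% of its speed; a pose out of reach is approached as far as the arm can. A call with a number of a shift or a turn outside -1 to 1 is refused whole. A call with a gripper value outside its range is refused whole. "hand" is the closure, from 0 (fully open) to 1 (shut), set as the call begins (left out, the last holds). The fingers move at their own pace and stop on an object; "force" is the grip in N (left out, the last holds). Time passes only in rows, so rows that repeat a pose let the fingers close. It gives the time, the measured TCP pose, the force and the opening at its end, in the units of the state.
- r.get_obs(): the state, without advancing time (a new reading comes with each control period).
- imaging.grab_frame(name): name is "scene" or "top" or "wrist"; returns a dict with "pixels" (400x640x3 uint8, red, green, blue), "fx", "fy", "cx", "cy" (pixels), "R" (3x3) and "t" (3): a world point X has camera coordinates R X + t. Camera axes: x right, y down, z forward; pixel columns grow to the right and rows downward; lengths in m; the calibration is good to about 2 mm. A picture is of the moment at which its call begins. There is no depth.
- r.hand_in(): hands the job in, once; it reports no verdict.
Trained networks look in the newest picture that a camera, given by its name, has taken for a name from the list of things; names that differ only in an ending like _2 or _b are one class to them, and where a whole thing is asked for, a point or a joint stands for the part that bears it (a point fixed in the world has none). Each returns a list of dicts, best first, with "score" (0 to 1); they miss things now and then, are a little off and sometimes report something else, mostly with a low value. They report only what shows in the picture. A call takes as long as a camera call. They do not tell look-alikes from the thing itself.
- look_for(query, camera): "xyz" ([x, y, z] in m, in the coordinates of the camera as it stood for that picture, good to about 4 mm: the middle of the surface that is visible of it).
- outline_of(query, camera): "region" (400x640 bool, what is visible of it).
The state is a dict: "clock": time; "joints": joint angles; "qvel": joint speeds; "tau": joint torques, N m; "tcp_pos": TCP position; "orientation": TCP orientation; "contact_force": force on the tool from outside, world axes, zero at the start; "moment": the same for the moment, N m; "grip_width": finger opening in m.
Only numpy, scipy, OpenCV 4.12 (cv2) and the standard library are available. Lean on these libraries where they do the work, as an engineer would, in place of code of your own. Each camera call takes 0.05 s, during which the arm holds its last target. There are 200 camera calls.

## Working session

There is one attempt and no reset: what is moved stays moved. The work goes in short steps, Python scripts to look and compute and a tool call to move; the robot and the scene stay as the last step left them, time stands still between calls to the robot, and variables do not carry over. Pictures are saved under pics/ and viewed, about 8 in all and at most 12, crops included, and the job is handed in when it is done.

Besides the shell and the picture viewer there is one more tool, called after "Call:" as name(argument=value, ...) on one line, values as JSON. carry_out: Moves the arm, as the interface text tells. Shift numbers are shares of 0.5 m and turn numbers shares of 1.5 rad, none past 1 either way. Its arguments: {"type":"object","properties":{"offset":{"type":"array","items":{"type":"array","items":{"type":"number","minimum":-1,"maximum":1}}},"turn":{"type":"array","items":{"type":"array","items":{"type":"number","minimum":-1,"maximum":1}}},"hand":{"type":"number"},"force":{"type":"number"}},"required":["offset","turn"]}

```bash
mkdir -p pics; cat > h.py <<'E'
from bench import r, imaging, look_for, outline_of
import numpy as np, cv2
from scipy.spatial.transform import Rotation as Rn
def grab(n,fn=None):
    f=imaging.grab_frame(n)
    if fn: cv2.imwrite('pics/'+fn,f['pixels'][:,:,::-1])
    return f
def w(f,p): return np.array(f['R']).T@(np.array(p)-np.array(f['t']))
def ray(f,u,v,z):
    R=np.array(f['R']);c=-R.T@np.array(f['t']);d=R.T@np.array([(u-f['cx'])/f['fx'],(v-f['cy'])/f['fy'],1]);return c+d*(z-c[2])/d[2]
def px(f,X):
    c=np.array(f['R'])@np.array(X)+np.array(f['t']);return np.round([f['cx']+f['fx']*c[0]/c[2],f['cy']+f['fy']*c[1]/c[2]])
E
python3 - <<'E'
from h import *
np.set_printoptions(precision=3,suppress=True)
o=r.get_obs();print(o['clock'],o['tcp_pos'],o['orientation'],o['grip_width'],r.nose_length)
for c in ('top','scene'):
    f=grab(c,c+'0.png')
    for q in ('sealer','tote','pack1','vial','red_bottle','blue_bottle'):
        for d in look_for(q,c)[:6]:
            X=w(f,d['xyz']);print(c,q,round(d['score'],2),X,px(f,X))
E
```

```text
0.0 [0.222 0.637 0.244] [-0.523 -3.097  0.003] 0.08552855704839889 0.014
top sealer 0.88 [ 0.549 -0.088  0.053] [377. 198.]
top tote 0.66 [0.566 0.006 0.062] [337. 190.]
top tote 0.64 [0.505 0.326 0.006] [203. 217.]
top pack1 0.74 [ 0.554 -0.073  0.06 ] [371. 195.]
top pack1 0.66 [ 0.595 -0.063  0.06 ] [366. 178.]
top pack1 0.58 [ 0.357 -0.125  0.011] [391. 281.]
top pack1 0.55 [ 0.357 -0.049  0.008] [358. 281.]
top pack1 0.5 [ 0.498 -0.075  0.059] [372. 220.]
top pack1 0.5 [ 0.377 -0.195  0.01 ] [420. 273.]
top vial 0.66 [ 0.487 -0.004  0.1  ] [342. 222.]
top red_bottle 0.7 [0.351 0.032 0.063] [325. 284.]
top blue_bottle 0.77 [0.679 0.096 0.055] [299. 143.]
scene sealer 0.58 [ 0.527 -0.114  0.055] [369. 186.]
scene tote 0.57 [0.491 0.311 0.002] [263. 259.]
scene pack1 0.62 [ 0.59  -0.056  0.059] [342. 183.]
scene pack1 0.55 [ 0.544 -0.072  0.058] [356. 187.]
scene pack1 0.54 [ 0.352 -0.04   0.011] [396. 230.]
scene pack1 0.47 [0.563 0.014 0.062] [331. 193.]
scene pack1 0.45 [ 0.37  -0.189  0.014] [424. 210.]
scene pack1 0.38 [ 0.489 -0.073  0.056] [369. 195.]
scene vial 0.52 [ 0.483 -0.002  0.071] [354. 198.]
scene vial 0.51 [0.492 0.311 0.002] [263. 258.]
scene red_bottle 0.88 [0.337 0.039 0.039] [382. 235.]
scene blue_bottle 0.63 [0.678 0.106 0.043] [283. 193.]
scene blue_bottle 0.36 [ 0.528 -0.106  0.059] [367. 186.]
```

View pics/top0.png

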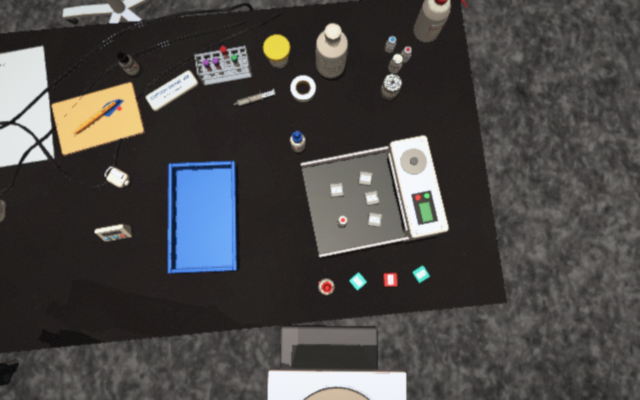

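View pics/scene0.png

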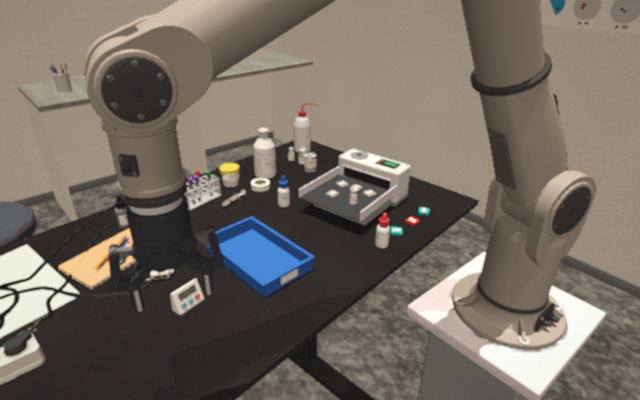

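The top picture shows the tote at about (203,217) and the tray's open lip facing it at u≈303–320. The four whitish boxes are at (337,190), (366,178), (371,197) and (375,219), with the vial at (342,221). The turquoise and red look-alikes lie on the table at (357,281), (391,281) and (420,273). Next I'll fit the sealer and tote precisely.

```bash
python3 - <<'E'
from h import *
np.set_printoptions(precision=3,suppress=True)
f=grab('top'); im=f['pixels']; 
a=im[120:300,270:460,::-1]; cv2.imwrite('pics/crop.png',cv2.resize(a,None,fx=4,fy=4,interpolation=cv2.INTER_CUBIC)[:600+120])
a=im[128:262,290:455,::-1]; cv2.imwrite('pics/crop.png',cv2.resize(a,None,fx=4.4,fy=4.4,interpolation=cv2.INTER_CUBIC))
hsv=cv2.cvtColor(im,cv2.COLOR_RGB2HSV)
m=cv2.inRange(hsv,(100,120,60),(125,255,255))
n,l,s,c=cv2.connectedComponentsWithStats(m);k=1+np.argmax(s[1:,4])
ys,xs=np.where(l==k)
P=np.array([ray(f,u,v,.04)[:2] for u,v in zip(xs,ys)],np.float32)
print('tote',cv2.minAreaRect(P),cv2.boxPoints(cv2.minAreaRect(P)))
for q in ('red_bottle','blue_bottle','vial'):
    for d in outline_of(q,'top')[:1]:
        ys,xs=np.where(d['region']);print(q,d['score'],xs.min(),xs.max(),ys.min(),ys.max())
print(f['fx'],-np.array(f['R']).T@f['t'])
E
```

```text
tote ((0.5049883723258972, 0.3214913010597229), (0.2618797719478607, 0.16182580590248108), 3.0267035961151123) [[0.37  0.395]
 [0.379 0.234]
 [0.64  0.248]
 [0.631 0.409]]
blue_bottle 0.7 290 304 132 151
vial 0.44 337 347 216 226
458.4195426040807 [0.387 0.052 1.108]
```

View pics/crop.png

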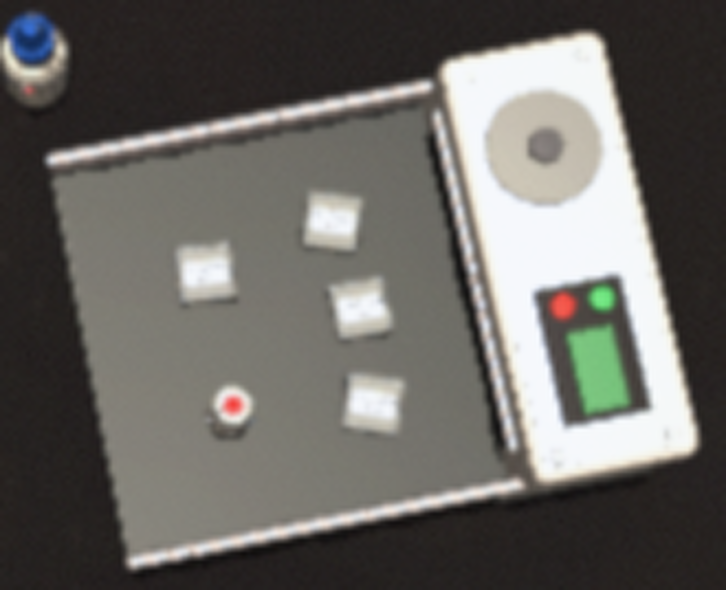

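The crop shows the lip's wall ends at crop pixels (48,160) and (130,565), and four whitish boxes lying inside the tray. They are the only white ones in the tray, so they fit the description. The vial's red cap is at (233,405).

```bash
python3 - <<'E'
from h import *
np.set_printoptions(precision=4,suppress=True)
f=grab('top')
g=lambda x,y,z: ray(f,(x+.5)/4.4-.5+290,(y+.5)/4.4-.5+128,z)[:2]
W=np.array([g(48,160,.077),g(130,565,.077),g(433,85,.077),g(522,485,.077),g(53,172,.05),g(128,553,.05)])
S=np.array([[.1065,.1],[-.1065,.1],[.1065,-.1],[-.1065,-.1],[.105,.1],[-.105,.1]])
from scipy.optimize import least_squares
Rz=lambda a:np.array([[np.cos(a),-np.sin(a)],[np.sin(a),np.cos(a)]])
s=least_squares(lambda p:((S@Rz(p[2]).T+p[:2])-W).ravel(),[.55,-.03,0]);p=s.x
print('sealer',p,'res',s.fun*1000)
np.save('p.npy',p)
loc=lambda q:Rz(p[2]).T@(np.array(q)-p[:2])*1000
for n,q,z in (('b1',(205,270),.06),('b2',(333,218),.06),('b3',(361,308),.06),('b4',(375,403),.06),('vial',(233,405),.099)):
    X=g(*q,z);print(n,X,loc(X))
# bottles: top-cam cap tips
for n,(x,y) in (('blue',(31,35)),):
    X=g(x,y,.095);print(n,X,loc(X))
X=ray(f,326,287,.095)[:2];print('red',X,loc(X))
t=Rz(p[2])@[0,.130]+p[:2];print('home',t,'tote now',loc([.505,.3215]),'yaw tote',np.deg2rad(3.03))
print('tote y axis far rim mid',np.array([.505,.3215])+Rz(np.deg2rad(3.03))@[0,.075])
R=Rn.from_rotvec(r.get_obs()['orientation']).as_matrix();print(R)
E
```

```text
sealer [ 0.5397 -0.0324  0.2032] res [ 1.2135 -2.5713  2.3044 -0.8588 -0.6549  3.1478  0.1063  2.8174  0.1272
 -1.0759 -3.0965 -1.4592]
b1 [0.568  0.0067] [35.642 32.517]
b2 [ 0.5966 -0.0609] [ 49.9726 -39.4222]
b3 [ 0.5486 -0.0753] [  0.0548 -43.8634]
b4 [ 0.4985 -0.0822] [-50.3713 -40.5283]
vial [ 0.4927 -0.0059] [-40.716  35.39 ]
blue [0.6846 0.0988] [168.4316  99.1884]
red [0.3458 0.0296] [-177.4096   99.8464]
home [0.5134 0.095 ] tote now [ 37.4352 353.5907] yaw tote 0.052883476335428184
tote y axis far rim mid [0.501  0.3964]
[[-0.9445  0.3286  0.    ]
 [ 0.3286  0.9445  0.    ]
 [-0.      0.0001 -1.    ]]
```

Call:
carry_out(offset=[[-0.685,-0.272,0.2],[-0.685,-0.272,0.2],[-0.685,-0.272,0.2],[-0.685,-0.272,0.25],[-0.685,-0.272,0.25],[-0.685,-0.272,0.25],[-0.685,-0.272,0.25],[-0.685,-0.272,0.25]], turn=[[0,0,-0.259],[0,0,-0.259],[0,0,-0.259],[0,0,-0.259],[0,0,-0.259],[0,0,-0.259],[0,0,-0.259],[0,0,-0.259]], hand=0)

```text
clock: 1.75
tcp_pos: [0.5028, 0.3937, 0.1194]
orientation: [-0.081, 3.14, -0.002]
contact_force: [0.2, -0.4, 0.8]
grip_width: 0.0854
```

Call:
carry_out(offset=[[0,0.004,0.09],[0,0.004,0.178],[0,0.004,0.178]], turn=[[0,0,0],[0,0,0],[0,0,0]])

```text
clock: 2.05
tcp_pos: [0.497, 0.3953, 0.0255]
orientation: [0.084, -3.132, 0.011]
contact_force: [-1.7, -0.4, -0.3]
grip_width: 0.0853
```

Call:
carry_out(offset=[[0,0,0],[0,0,0],[0,0,0],[0,0,0],[0,0,0],[0,0,0],[0,0,0],[0,0,0]], turn=[[0,0,0],[0,0,0],[0,0,0],[0,0,0],[0,0,0],[0,0,0],[0,0,0],[0,0,0]], hand=1, force=40)

```text
clock: 2.85
tcp_pos: [0.501, 0.3987, 0.0324]
orientation: [-0.084, 3.14, 0.001]
contact_force: [-0.7, -2.0, 6.0]
grip_width: 0.0068
```

```bash
cat > tote.py <<'E'
from h import *
np.set_printoptions(precision=4,suppress=True)
p=np.load('p.npy');Rz=lambda a:np.array([[np.cos(a),-np.sin(a)],[np.sin(a),np.cos(a)]])
o=r.get_obs();print(o['clock'],o['tcp_pos'],o['orientation'],o['grip_width'],o['contact_force'])
R=Rn.from_rotvec(o['orientation']).as_matrix();print('tool yaw',np.arctan2(-R[0,1],R[1,1]),'tilt',R[2])
print('tcp sealer',Rz(p[2]).T@(np.array(o['tcp_pos'])[:2]-p[:2])*1000)
E
python3 tote.py
```

```text
2.85 [0.501  0.3987 0.0324] [-0.084   3.1395  0.0008] 0.006801269048863408 [-0.6646 -2.0039  5.9635]
tool yaw 0.053509822429346925 tilt [-0.0009  0.0005 -1.    ]
tcp sealer [ 49.0639 430.0009]
```

Call:
carry_out(offset=[[0.01,-0.03,0],[0.02,-0.06,0],[0.03,-0.09,0],[0.04,-0.12,0],[0.05,-0.155,0],[0.06,-0.185,0],[0.067,-0.212,0],[0.067,-0.212,0]], turn=[[0,0,-0.014],[0,0,-0.028],[0,0,-0.042],[0,0,-0.056],[0,0,-0.07],[0,0,-0.085],[0,0,-0.1],[0,0,-0.1]])

```text
clock: 3.65
tcp_pos: [0.4731, 0.2891, 0.0324]
orientation: [-0.319, 3.125, -0.001]
contact_force: [-0.6, -3.3, 11.5]
grip_width: 0.0073
```

```bash
cat >> tote.py <<'E'
f=grab('top','t1.png'); im=f['pixels']
hsv=cv2.cvtColor(im,cv2.COLOR_RGB2HSV)
m=cv2.inRange(hsv,(100,120,60),(125,255,255))
n,l,s,c=cv2.connectedComponentsWithStats(m);k=1+np.argmax(s[1:,4])
ys,xs=np.where(l==k)
P=np.array([ray(f,u,v,.04)[:2] for u,v in zip(xs,ys)],np.float32)
b=cv2.minAreaRect(P);print('tote',b,Rz(p[2]).T@(np.array(b[0])-p[:2])*1000,'yaw',np.deg2rad(b[2]))
E
python3 tote.py
```

```text
3.65 [0.4731 0.2891 0.0324] [-0.3186  3.1246 -0.0006] 0.007303174212713138 [-0.6348 -3.3458 11.529 ]
tool yaw 0.2032500908795897 tilt [-0.0008 -0.0005 -1.    ]
tcp sealer [ -0.3416 328.2901]
tote ((0.488711416721344, 0.21629425883293152), (0.26154786348342896, 0.1614922285079956), 11.846110343933105) [  0.2555 253.8348] yaw 0.20675362905619057
```

Call:
carry_out(offset=[[0,-0.04,0],[0,-0.08,0],[0,-0.12,0],[0,-0.16,0],[0,-0.19,0],[0,-0.22,0],[0,-0.242,0],[0,-0.242,0]], turn=[[0,0,0],[0,0,0],[0,0,0],[0,0,0],[0,0,0],[0,0,0],[0,0,0],[0,0,0]])

```text
clock: 4.5
tcp_pos: [0.4984, 0.171, 0.0324]
orientation: [-0.317, 3.123, 0.0]
contact_force: [1.0, -2.2, 9.6]
grip_width: 0.0068
```

```bash
sed -i s/t1.png/t2.png/ tote.py; python3 tote.py
```

```text
4.5 [0.4984 0.171  0.0324] [-0.3168  3.1233  0.    ] 0.006821419672423674 [ 0.993  -2.1525  9.6128]
tool yaw 0.20220171880738638 tilt [-0.0023 -0.0002 -1.    ]
tcp sealer [  0.6478 207.5419]
tote ((0.5146564245223999, 0.09285873174667358), (0.26165467500686646, 0.15004251897335052), 11.605833053588867) [  0.763 127.703] yaw 0.20255999922191323
```

View pics/t2.png

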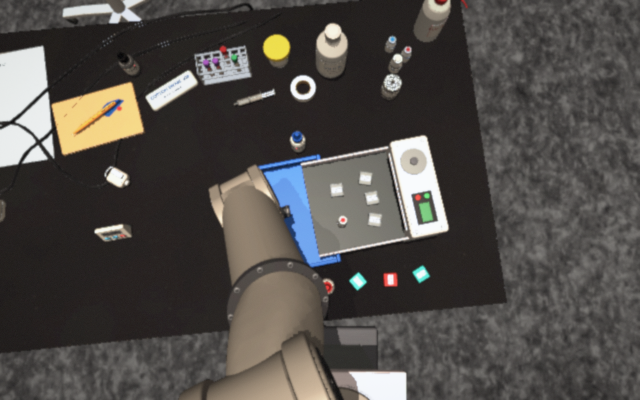

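Call:
carry_out(offset=[[0,0,0],[0,0,0],[0,0,0],[0,0,0],[0,0,-0.08],[0,0,-0.17],[0,0,-0.27],[0,0,-0.27]], turn=[[0,0,0],[0,0,0],[0,0,0],[0,0,0],[0,0,0],[0,0,0],[0,0,0],[0,0,0]], hand=0)

```text
clock: 5.35
tcp_pos: [0.5009, 0.1741, 0.1726]
orientation: [-0.318, 3.115, 0.006]
contact_force: [0.6, -0.3, 0.4]
grip_width: 0.0854
```

```bash
sed -i s/t2.png/t3.png/ tote.py; python3 tote.py; python3 - <<'E'
from h import *
print(r.get_obs()['joints'])
f=grab('top');p=np.load('p.npy')
c,s=np.cos(p[2]),np.sin(p[2])
for q in ('pack1','vial'):
    for d in look_for(q,'top'):
        X=w(f,d['xyz']);e=X[:2]-p[:2];print(q,round(d['score'],2),X.round(3),[round(1000*(c*e[0]+s*e[1])),round(1000*(-s*e[0]+c*e[1]))])
E
```

```text
5.35 [0.5009 0.1741 0.1726] [-0.3182  3.1146  0.0057] 0.08541403864170201 [ 0.6202 -0.2542  0.384 ]
tool yaw 0.2036050723441366 tilt [-0.0111  0.0025 -0.9999]
tcp sealer [  3.647  210.0709]
tote ((0.5147887468338013, 0.09212449193000793), (0.26169079542160034, 0.14855080842971802), 11.605833053588867) [  0.7444 126.9572] yaw 0.20255999922191323
[-0.39656268  0.3267296  -0.0674851   1.97989351  0.0296753   0.82887319
  1.29420724]
pack1 0.72 [ 0.595 -0.057  0.056] [50, -36]
pack1 0.71 [ 0.359 -0.128  0.009] [-197, -57]
pack1 0.62 [0.568 0.007 0.063] [36, 33]
pack1 0.6 [ 0.357 -0.049  0.012] [-182, 20]
pack1 0.52 [ 0.55  -0.073  0.065] [2, -42]
pack1 0.45 [ 0.501 -0.079  0.058] [-47, -38]
pack1 0.41 [0.521 0.101 0.005] [9, 134]
vial 0.29 [ 0.503 -0.077  0.056] [-45, -36]
```

Call:
carry_out(offset=[[0,-0.08,0],[-0.02,-0.17,0],[-0.04,-0.26,0],[-0.065,-0.34,0],[-0.065,-0.428,0],[-0.065,-0.428,0],[-0.065,-0.428,0],[-0.065,-0.428,0]], turn=[[0,0,0.09],[0,0,0.18],[0,0,0.27],[0,0,0.36],[0,0,0.45],[0,0,0.54],[0,0,0.63],[0,0,0.72]], hand=1)

```text
clock: 6.35
tcp_pos: [0.5711, -0.0312, 0.1641]
orientation: [-1.341, -2.837, 0.004]
contact_force: [0.8, 0.4, 0.4]
grip_width: 0.0001
```

Call:
carry_out(offset=[[0,0,0],[0,0,0],[0,0,0],[0,0,0],[0,0,0],[0,0,0]], turn=[[0,0,0.09],[0,0,0.18],[0,0,0.27],[0,0,0.327],[0,0,0.327],[0,0,0.327]])

```text
clock: 6.95
tcp_pos: [0.5715, -0.0305, 0.165]
orientation: [-1.979, -2.437, 0.003]
contact_force: [-0.4, 0.4, -0.5]
grip_width: -0.0003
```

```bash
sed '/^f=grab/,$d' tote.py > st.py; python3 st.py
```

```text
6.95 [ 0.5715 -0.0305  0.165 ] [-1.9795 -2.4374  0.0033] -0.0003010535049648959 [-0.4266  0.4057 -0.5332]
tool yaw -1.3641720122860705 tilt [-0.0001 -0.0027 -1.    ]
tcp sealer [31.5364 -4.6056]
```

Call:
carry_out(offset=[[0,0.008,0.08],[0,0.008,0.16],[0,0.008,0.196],[0,0.008,0.196]], turn=[[0,0,0],[0,0,0],[0,0,0],[0,0,0]])

```text
clock: 7.35
tcp_pos: [0.5753, -0.0298, 0.0661]
orientation: [-1.98, -2.436, 0.003]
contact_force: [0.0, -0.4, 0.2]
grip_width: 0.0002
```

```bash
python3 st.py; python3 -c "
from h import *
f=grab('scene');a=f['pixels'][150:270,270:430,::-1];cv2.imwrite('pics/s1.png',cv2.resize(a,None,fx=5,fy=5,interpolation=cv2.INTER_CUBIC))"
```

```text
7.35 [ 0.5753 -0.0298  0.0661] [-1.9797 -2.4363  0.0034] 0.00020303416692204993 [ 0.0344 -0.3801  0.1625]
tool yaw -1.3647121282260979 tilt [ 0.0005 -0.0032 -1.    ]
tcp sealer [35.3672 -4.6891]
```

View pics/s1.png

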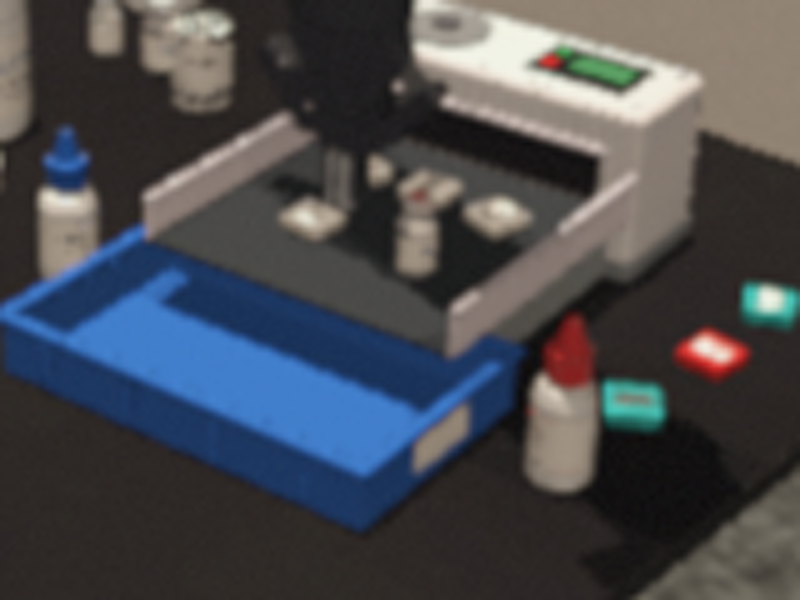

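The crop shows the tote home under the lip. The shut fingers at (340,180) are down on the tray just behind the first box at (315,215). I'll sweep it now.

Call:
carry_out(offset=[[0.03,0,0],[0.06,0,0],[0.09,0,0],[0.12,0,0],[0.15,0,0],[0.18,0,0],[0.21,0,0],[0.236,0,0]], turn=[[0,0,0],[0,0,0],[0,0,0],[0,0,0],[0,0,0],[0,0,0],[0,0,0],[0,0,0]])

```text
clock: 8.2
tcp_pos: [0.552, 0.0874, 0.0683]
orientation: [-1.983, -2.437, -0.0]
contact_force: [-0.1, 0.1, 0.3]
grip_width: 0.0
```

Call:
carry_out(offset=[[0,0,0],[0,0,-0.1],[0,0,-0.14],[-0.1,0.0,-0.14],[-0.2,0.01,-0.14],[-0.3,0.026,-0.14],[-0.385,0.026,-0.14],[-0.385,0.026,-0.14]], turn=[[0,0,0],[0,0,0],[0,0,0],[0,0,0],[0,0,0],[0,0,0],[0,0,0],[0,0,0]])

```text
clock: 9.0
tcp_pos: [0.6041, -0.11, 0.139]
orientation: [1.995, 2.421, -0.005]
contact_force: [-0.5, -1.4, 0.0]
grip_width: 0.0001
```

```bash
python3 st.py; cat > see.py <<'E'
from h import *
p=np.load('p.npy');c,s=np.cos(p[2]),np.sin(p[2])
f=grab('top','now.png');g=grab('scene','nows.png')
for cam,fr in (('top',f),('scene',g)):
  for d in look_for('pack1',cam):
    X=w(fr,d['xyz']);e=X[:2]-p[:2];v=[round(1000*(c*e[0]+s*e[1])),round(1000*(-s*e[0]+c*e[1]))]
    if v[0]>-150: print(cam,round(d['score'],2),X.round(3),v)
E
python3 see.py
```

```text
9.0 [ 0.6041 -0.11    0.139 ] [ 1.9947  2.421  -0.0049] 8.726009786197227e-05 [-0.5283 -1.3669  0.0497]
tool yaw -1.3782944726578545 tilt [-0.0056  0.0006 -1.    ]
tcp sealer [ 47.4034 -89.0375]
top 0.64 [ 0.499 -0.072  0.057] [-48, -30]
top 0.63 [0.548 0.107 0.016] [36, 135]
top 0.51 [ 0.598 -0.06   0.059] [51, -39]
top 0.49 [ 0.55  -0.074  0.063] [2, -42]
scene 0.56 [ 0.488 -0.077  0.056] [-60, -33]
scene 0.41 [ 0.544 -0.077  0.055] [-5, -45]
```

Call:
carry_out(offset=[[0,0,0]], turn=[[0,0,0]])

```text
clock: 9.3
tcp_pos: [0.6039, -0.0983, 0.1381]
orientation: [-1.98, -2.438, -0.001]
contact_force: [0.7, 0.2, 0.2]
grip_width: 0.0001
```

```bash
python3 st.py
```

```text
9.3 [ 0.6039 -0.0983  0.1381] [-1.9803 -2.4377 -0.0006] 0.00012296781997664036 [0.6825 0.1521 0.225 ]
tool yaw -1.3644535164930147 tilt [ 0.0009 -0.0003 -1.    ]
tcp sealer [ 49.6189 -77.5171]
```

Call:
carry_out(offset=[[0,0,0.08],[0,0,0.142],[0,0,0.142],[0.03,0,0.142],[0.06,0,0.142],[0.09,0,0.142],[0.12,0,0.142],[0.15,0,0.142]], turn=[[0,0,0],[0,0,0],[0,0,0],[0,0,0],[0,0,0],[0,0,0],[0,0,0],[0,0,0]])

```text
clock: 10.1
tcp_pos: [0.5885, -0.0246, 0.0675]
orientation: [-1.982, -2.437, -0.001]
contact_force: [0.5, -0.1, -1.0]
grip_width: 0.0001
```

Call:
carry_out(offset=[[0.03,0,0],[0.06,0,0],[0.09,0,0],[0.12,0,0],[0.15,0,0],[0.18,0,0],[0.21,0,0],[0.23,0,0]], turn=[[0,0,0],[0,0,0],[0,0,0],[0,0,0],[0,0,0],[0,0,0],[0,0,0],[0,0,0]])

```text
clock: 10.9
tcp_pos: [0.5654, 0.088, 0.0674]
orientation: [-1.982, -2.437, -0.001]
contact_force: [0.6, -0.4, 0.1]
grip_width: 0.0001
```

Call:
carry_out(offset=[[0,0,0],[0,0,-0.1],[0,0,-0.14],[-0.09,-0.01,-0.14],[-0.18,-0.03,-0.14],[-0.27,-0.06,-0.14],[-0.35,-0.098,-0.14],[-0.38,-0.098,-0.14]], turn=[[0,0,0],[0,0,0],[0,0,0],[0,0,0],[0,0,0],[0,0,0],[0,0,0],[0,0,0]])

```text
clock: 11.7
tcp_pos: [0.5531, -0.1167, 0.1372]
orientation: [-1.994, -2.427, 0.005]
contact_force: [-0.5, -0.3, -0.6]
grip_width: 0.0
```

Call:
carry_out(offset=[[0,0,0],[0,0,0]], turn=[[0,0,0],[0,0,0]])

```text
clock: 11.9
tcp_pos: [0.5562, -0.1091, 0.137]
orientation: [-1.983, -2.436, -0.001]
contact_force: [0.2, 0.7, -0.5]
grip_width: -0.0002
```

```bash
python3 st.py;python3 see.py
```

```text
11.9 [ 0.5562 -0.1091  0.137 ] [-1.9829 -2.4356 -0.0006] -0.00015788432215791044 [ 0.1646  0.7323 -0.4824]
tool yaw -1.366601307639593 tilt [ 0.0009 -0.0002 -1.    ]
tcp sealer [  0.7015 -78.4849]
top 0.62 [ 0.551 -0.07   0.059] [4, -39]
top 0.62 [0.534 0.087 0.032] [18, 119]
top 0.57 [0.549 0.108 0.018] [38, 135]
top 0.44 [ 0.498 -0.079  0.057] [-51, -37]
scene 0.62 [0.537 0.115 0.015] [27, 145]
```

Call:
carry_out(offset=[[0,0.002,0.08],[0,0.002,0.14],[0,0.002,0.14],[0.03,0.002,0.14],[0.06,0.002,0.14],[0.09,0.002,0.14],[0.12,0.002,0.14],[0.15,0.002,0.14]], turn=[[0,0,0],[0,0,0],[0,0,0],[0,0,0],[0,0,0],[0,0,0],[0,0,0],[0,0,0]])

```text
clock: 12.9
tcp_pos: [0.5415, -0.0344, 0.0675]
orientation: [-1.982, -2.437, -0.001]
contact_force: [-0.2, 0.3, 0.7]
grip_width: 0.0003
```

Call:
carry_out(offset=[[0.03,0,0],[0.06,0,0],[0.09,0,0],[0.12,0,0],[0.15,0,0],[0.18,0,0],[0.21,0,0],[0.23,0,0]], turn=[[0,0,0],[0,0,0],[0,0,0],[0,0,0],[0,0,0],[0,0,0],[0,0,0],[0,0,0]])

```text
clock: 13.7
tcp_pos: [0.5182, 0.078, 0.0672]
orientation: [-1.982, -2.437, -0.0]
contact_force: [0.7, -0.5, 0.0]
grip_width: -0.0001
```

Call:
carry_out(offset=[[0,0,0],[0,0,-0.1],[0,0,-0.16],[0,0,-0.16],[0,0,-0.16]], turn=[[0,0,0],[0,0,0],[0,0,0],[0,0,0],[0,0,0]])

```text
clock: 14.2
tcp_pos: [0.5189, 0.0758, 0.1477]
orientation: [1.984, 2.435, 0.002]
contact_force: [-0.0, 0.8, -0.5]
grip_width: -0.0002
```

```bash
python3 st.py;python3 see.py; python3 -c "
from h import *
a=cv2.imread('pics/nows.png')[150:270,270:430];cv2.imwrite('pics/s2.png',cv2.resize(a,None,fx=5,fy=5,interpolation=cv2.INTER_CUBIC))"
```

```text
14.2 [0.5189 0.0758 0.1477] [1.9843 2.4347 0.0019] -0.00016018109759733038 [-0.0248  0.8334 -0.5426]
tool yaw -1.367642969576793 tilt [ 0.0002  0.0014 -1.    ]
tcp sealer [  1.4473 110.1261]
top 0.75 [ 0.498 -0.077  0.059] [-49, -35]
scene 0.44 [0.503 0.09  0.023] [-11, 127]
```

View pics/s2.png

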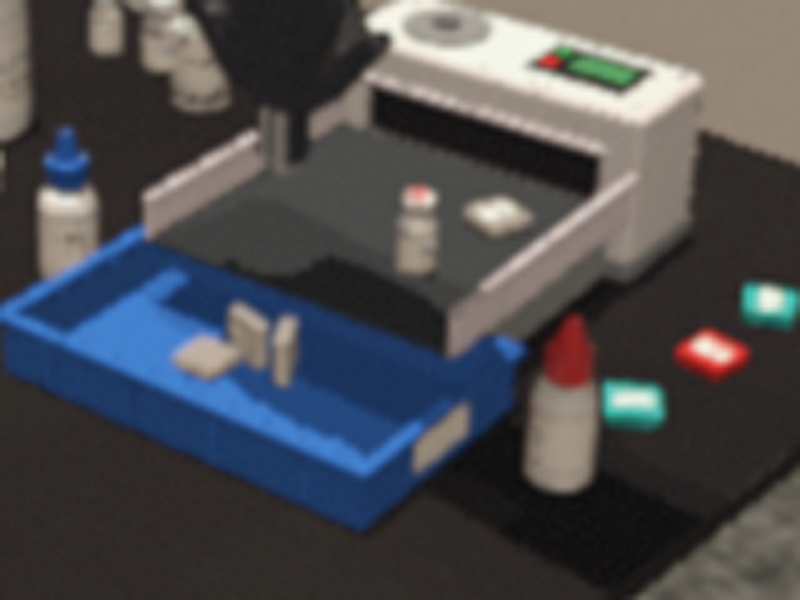

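The crop shows three boxes in the tote at (205,355), (248,335) and (287,350), two of them standing on edge. The vial is upright at (417,230), and the last box is at (498,212). I'll push that box sideways to the middle first, clear of the vial.

Call:
carry_out(offset=[[-0.06,-0.04,0],[-0.13,-0.08,0],[-0.2,-0.12,0],[-0.26,-0.15,0],[-0.294,-0.171,0],[-0.294,-0.171,0],[-0.294,-0.171,0],[-0.294,-0.171,0]], turn=[[0,0,0],[0,0,0],[0,0,0],[0,0,0],[0,0,0],[0,0,0],[0,0,0],[0,0,0]])

```text
clock: 15.2
tcp_pos: [0.4649, -0.0838, 0.1469]
orientation: [-1.981, -2.437, 0.0]
contact_force: [0.0, 0.4, -0.4]
grip_width: 0.0003
```

```bash
python3 st.py
```

```text
15.2 [ 0.4649 -0.0838  0.1469] [-1.9811 -2.4374  0.0003] 0.0003166334124239541 [ 0.0305  0.3713 -0.3934]
tool yaw -1.3650138905398026 tilt [ 0.0004 -0.0005 -1.    ]
tcp sealer [-83.6282 -35.3228]
```

Call:
carry_out(offset=[[0,0,0.08],[0,0,0.159],[0,0,0.159],[0,0.025,0.159],[0,0.05,0.159],[0,0.075,0.159],[0,0.1,0.159],[0,0.115,0.159]], turn=[[0,0,0],[0,0,0],[0,0,0],[0,0,0],[0,0,0],[0,0,0],[0,0,0],[0,0,0]])

```text
clock: 16.0
tcp_pos: [0.5228, -0.0727, 0.0681]
orientation: [1.982, 2.436, 0.001]
contact_force: [-0.0, 0.5, 0.0]
grip_width: -0.0
```

Call:
carry_out(offset=[[0,0,0],[0,-0.015,0],[0,-0.02,-0.08],[0,-0.02,-0.14],[-0.08,0.02,-0.14],[-0.08,0.06,-0.14],[-0.08,0.06,-0.14],[-0.08,0.06,-0.14]], turn=[[0,0,0],[0,0,0],[0,0,0],[0,0,0],[0,0,0],[0,0,0],[0,0,0],[0,0,0]])

```text
clock: 16.8
tcp_pos: [0.5568, -0.1064, 0.1372]
orientation: [-1.983, -2.434, 0.002]
contact_force: [-0.0, -0.6, 0.5]
grip_width: 0.0
```

```bash
python3 st.py;python3 see.py; python3 -c "
from h import *
a=cv2.imread('pics/now.png')[128:262,290:455];cv2.imwrite('pics/c2.png',cv2.resize(a,None,fx=4.4,fy=4.4,interpolation=cv2.INTER_CUBIC))"
```

```text
16.8 [ 0.5568 -0.1064  0.1372] [-1.9828 -2.4344  0.0015] 2.094858581777563e-05 [-0.0438 -0.5869  0.4536]
tool yaw -1.3670136313648567 tilt [ 0.0009 -0.002  -1.    ]
tcp sealer [  1.7837 -75.9798]
top 0.69 [0.547 0.106 0.016] [35, 134]
top 0.52 [ 0.543 -0.064  0.06 ] [-3, -32]
top 0.46 [0.509 0.078 0.039] [-7, 115]
scene 0.67 [0.526 0.087 0.025] [11, 120]
scene 0.58 [ 0.538 -0.069  0.055] [-9, -35]
scene 0.56 [0.504 0.089 0.022] [-11, 126]
```

View pics/c2.png

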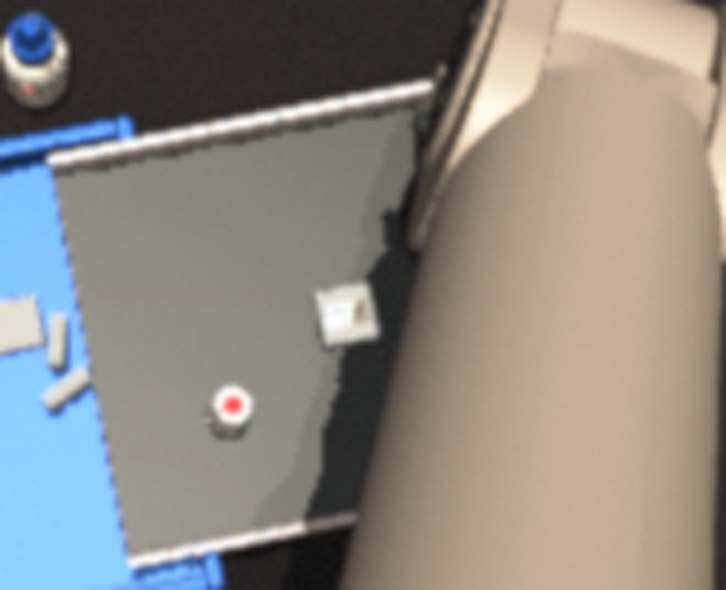

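The crop shows the vial untouched at (233,405) and the last box at (347,313). Two boxes are on edge in the tote just ahead of it, so I'll shift this box further along +x to keep it from landing on them.

Call:
carry_out(offset=[[0.0,-0.084,0],[0.086,-0.084,0],[0.086,-0.084,0],[0.086,-0.084,0],[0.086,-0.084,0.08],[0.086,-0.084,0.139],[0.086,-0.084,0.139]], turn=[[0,0,0],[0,0,0],[0,0,0],[0,0,0],[0,0,0],[0,0,0],[0,0,0]])

```text
clock: 17.7
tcp_pos: [0.5076, -0.0737, 0.0662]
orientation: [-1.983, -2.434, 0.004]
contact_force: [0.0, -0.1, -0.1]
grip_width: -0.0001
```

Call:
carry_out(offset=[[0,0.025,0],[0,0.05,0],[0,0.075,0],[0,0.1,0],[0,0.125,0],[0,0.145,0],[0,0.145,0]], turn=[[0,0,0],[0,0,0],[0,0,0],[0,0,0],[0,0,0],[0,0,0],[0,0,0]])

```text
clock: 18.4
tcp_pos: [0.5813, -0.0576, 0.0684]
orientation: [1.982, 2.436, 0.001]
contact_force: [0.0, 0.6, 0.2]
grip_width: 0.0
```

Call:
carry_out(offset=[[0,-0.015,0],[0,-0.02,-0.08],[0,-0.02,-0.14],[-0.086,0.0,-0.14],[-0.086,0.06,-0.14],[-0.086,0.06,-0.14],[-0.086,0.06,-0.14]], turn=[[0,0,0],[0,0,0],[0,0,0],[0,0,0],[0,0,0],[0,0,0],[0,0,0]])

```text
clock: 19.1
tcp_pos: [0.6164, -0.0944, 0.1378]
orientation: [-1.983, -2.435, 0.001]
contact_force: [-0.3, 0.3, -0.0]
grip_width: -0.0003
```

```bash
python3 st.py;python3 see.py
```

```text
19.1 [ 0.6164 -0.0944  0.1378] [-1.9832 -2.4346  0.0013] -0.00029622523139788843 [-0.2796  0.3177 -0.028 ]
tool yaw -1.3671435334269597 tilt [ 0.0006 -0.0016 -1.    ]
tcp sealer [ 62.6863 -76.2135]
top 0.7 [0.545 0.104 0.017] [33, 133]
top 0.51 [ 0.606 -0.047  0.06 ] [62, -28]
top 0.38 [0.51  0.081 0.038] [-6, 117]
scene 0.67 [0.525 0.088 0.022] [10, 121]
scene 0.64 [0.544 0.119 0.015] [35, 147]
scene 0.62 [0.5   0.088 0.022] [-15, 126]
scene 0.48 [ 0.596 -0.047  0.056] [52, -26]
```

Call:
carry_out(offset=[[0,0,0.08],[0,0,0.141],[0,0,0.141],[0.03,0,0.141],[0.06,0,0.141],[0.09,0,0.141],[0.12,0,0.141],[0.15,0,0.141]], turn=[[0,0,0],[0,0,0],[0,0,0],[0,0,0],[0,0,0],[0,0,0],[0,0,0],[0,0,0]])

```text
clock: 20.1
tcp_pos: [0.6021, -0.0187, 0.0681]
orientation: [-1.982, -2.437, -0.001]
contact_force: [1.2, 0.9, -1.2]
grip_width: 0.0001
```

Call:
carry_out(offset=[[0.03,0,0],[0.06,0,0],[0.09,0,0],[0.12,0,0],[0.15,0,0],[0.18,0,0],[0.21,0,0],[0.23,0,0]], turn=[[0,0,0],[0,0,0],[0,0,0],[0,0,0],[0,0,0],[0,0,0],[0,0,0],[0,0,0]])

```text
clock: 20.9
tcp_pos: [0.5788, 0.0938, 0.0677]
orientation: [-1.982, -2.437, -0.0]
contact_force: [-0.9, 0.2, 0.5]
grip_width: 0.0
```

Call:
carry_out(offset=[[0,0,0],[0,0,-0.1],[0,0,-0.2],[-0.1,0,-0.3],[-0.2,0.0,-0.3],[-0.3,0,-0.3],[-0.3,0,-0.3],[-0.3,0,-0.3]], turn=[[0,0,0],[0,0,0],[0,0,0],[0,0,0],[0,0,0],[0,0,0],[0,0,0],[0,0,0]])

```text
clock: 21.7
tcp_pos: [0.6093, -0.0602, 0.2183]
orientation: [1.992, 2.427, -0.002]
contact_force: [-0.7, -0.2, -0.2]
grip_width: -0.0002
```

```bash
python3 tote.py;python3 see.py; python3 -c "
from h import *
a=cv2.imread('pics/nows.png')[150:270,270:430];cv2.imwrite('pics/s3.png',cv2.resize(a,None,fx=5,fy=5,interpolation=cv2.INTER_CUBIC))"
```

```text
21.7 [ 0.6093 -0.0602  0.2183] [ 1.9917  2.4272 -0.0016] -0.000167500766316036 [-0.7055 -0.2101 -0.1806]
tool yaw -1.3742899547898306 tilt [-0.0021  0.0004 -1.    ]
tcp sealer [ 62.6231 -41.2929]
tote ((0.5134112238883972, 0.0985073447227478), (0.26187974214553833, 0.16148144006729126), 11.576728820800781) [  0.683  133.4867] yaw 0.20205203453349424
top 0.51 [0.549 0.107 0.015] [38, 135]
top 0.5 [0.533 0.083 0.035] [16, 114]
scene 0.59 [0.594 0.111 0.019] [82, 130]
scene 0.57 [0.541 0.117 0.015] [31, 146]
scene 0.41 [0.502 0.09  0.023] [-12, 128]
```

View pics/s3.png

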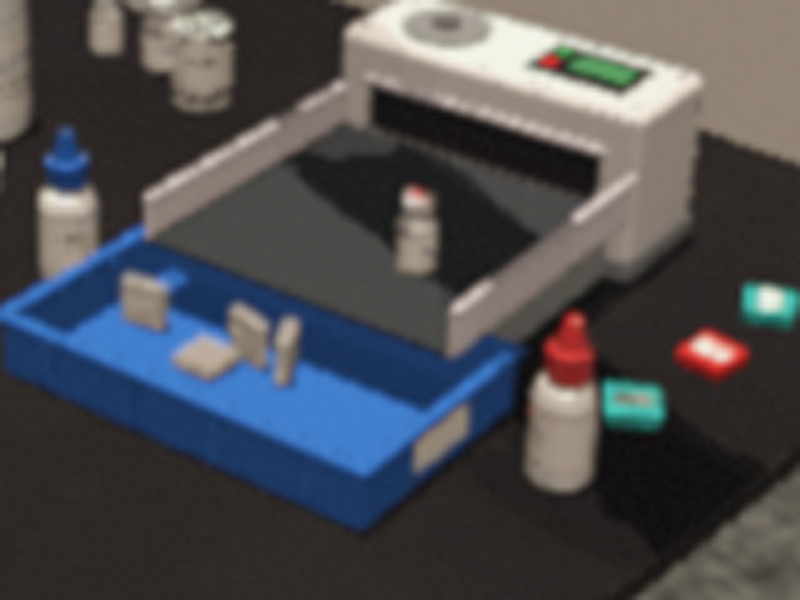

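The crop shows all four boxes in the tote at (145,300), (205,355), (248,335) and (287,350). The vial stands at (417,230), both bottles are in place, and the tote is home. I'll let the arm settle, then hand in.

Call:
carry_out(offset=[[0,0,0],[0,0,0],[0,0,0]], turn=[[0,0,0],[0,0,0],[0,0,0]])

```text
clock: 22.25
tcp_pos: [0.6095, -0.0545, 0.2177]
orientation: [-1.983, -2.437, -0.0]
contact_force: [0.7, 0.3, 0.6]
grip_width: 0.0002
```

```bash
python3 -c "
from bench import r
print(r.hand_in(), r.get_obs()['clock'])"
```

```text
the job is handed in; nothing more can be done
the job is handed in; nothing more can be done
```

All four boxes are in the tote, and I handed the job in at about 22 s; the hand-in gave no verdict. I gripped the tote by its far rim, squared it up and drew it straight in between the bottles. I then swept the boxes over the lip one at a time with the shut fingers. The last box was behind the vial, so I slid it sideways along the tray first.

- **Tote:** in my last check it stood at x ≈ 1 mm, y ≈ 133 mm in the sealer's frame, square to about 0.001 rad.
- **Boxes:** the last scene picture shows all four in the tote, three on edge and one flat. The networks disagreed: the top camera reported two and the scene camera three, so the count of four comes from the picture.
- **Vial and bottles:** the picture shows the vial upright in its place and both bottles still standing where they were. I judged these by eye and did not measure them again at the end.
- **Arm:** it was clear of everything, about 0.2 m up.

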